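# Clip the slide carrier into the imager's loading stage

## Task

Load the carrier with the two glass slides into the slide imager, whose loading stage stands at whatever focus height the last run left it: tuck one end tongue under the two fixed lips as far as it goes, lower the other end and press it down on the frame until the leaf-spring clip snaps over that tongue and the carrier lies flat and fully home. Do not force it, keep the gripper off the glass, leave the other things on the bench where they are, and let go.

Things in the scene. Friction and masses are not known exactly. Their poses are not given: they have to be found in the camera images.
- carrier_mid (a point): Centre, half-way up, of the carrier to load: plain grey frame with two glass slides side by side, loose on the bench, slides up, ~100 g. Body 136 (own x) x 62 (own y) x 10 mm (own z, up), upright sides. At each end a tongue 54 wide, 4 thick, flush with the underside, juts out 12 mm: 160 mm from tip to tip. Both ends alike; either may go under the lips. This point is 5 mm above the underside.
- slides: The two glass slides in the carrier, 76 x 26 mm each, their tops 3 mm below the frame's top, from 38 mm one side to 38 mm the other of its middle. Beyond them, 38 to 68 mm from the middle, each end is solid frame: the place to press. Origin: centre of the carrier's underside, carrier's axes. Gripper must not touch the glass.
- nest (a point): Point of the imager: where the carrier's centre lies when home IF the stage is at the bottom of its focus travel; the real home is straight above, 0 to 24 mm higher, not given: feel it. z up; own x along the loaded carrier, from lips (-x) to spring clip (+x); own y across. Underside 5 mm below home, on two end blocks; between them, 58 mm either side of centre, a well 22 mm deep, open at its sides.
- lips (a point): Front edge of the two fixed lips, mid-way between them, on their underside (as if at the bottom of the focus travel): nest x -73 mm, 6 mm above the blocks. Nest's axes. Lips 16 mm wide at y -20 and +20, 16 mm tall; the 6 mm gap under them takes the 4 mm tongue; back stop at x -80.7. The tongue goes under with that end of the carrier about 10 degrees lower (8 to 14 do), not level, not from above.
- clip_line (a point): Nose of the leaf-spring clip at the +x end (as if at the bottom of the focus travel), a steel strip 36 mm wide: nest x +77.2 mm, 5.9 mm above the blocks. Above it flares outward, 25 degrees from upright, to 18 mm above the blocks; below, a 45 degree catch. Pressed down, the tongue's edge pushes the nose out 2 to 3 mm, which then snaps back over it. Pressing near that end takes 6 to 18 N.
- clip (a joint): Angle of the leaf-spring clip about its root, rad: 0 as found (nose in), growing as the nose is pushed outward; about 0.08 as the tongue passes, at most 0.2; below 0.05 once it has snapped over the tongue.
- imager: The slide imager: low white chassis, 220 (own x) x 418 mm (own y), 26 mm high, origin under the nest point on the bench, nest's axes; scan head 226 mm high, 172 to 340 mm to the -y side of the nest. The loading stage (lips, blocks, clip together) stands on its focus lift, which does not give way when pressed. Flared guides beside both ends of the carrier's body leave it 2 to 3 mm a side. Fixed.
- carrier: The same slide carrier; origin at the centre of its underside.
- spare: Bystander: an empty, narrower carrier frame, 120 x 36 x 10 mm, no tongues, no glass; origin at the centre of the underside.
- stamp: Bystander: self-inking desk stamp, 50 x 32 mm, 58 mm high; origin under its centre.
- slide_box: Bystander: closed slide storage box, 100 x 87 mm, 30 mm high; origin under its centre.
- tube_rack: Bystander: white rack with capped blood tubes, 60 x 180 mm, 102 mm high; origin under its centre.
- bottle: Bystander: white reagent bottle, 66 mm across, 150 mm high; origin under its centre.
- mouse: Bystander: computer mouse, 105 x 60 mm, 34 mm high; origin under its centre.
- pen: Bystander: pen, 135 mm long, 10 mm thick; origin under its middle.
There are look-alikes about, which are no part of the job. Leave any purple look-alike of the carrier alone.

How it is judged:
At the end, for the whole second after the job is handed in: The carrier lies flat (0.02 rad), slides up, home in the stage: in the nest's frame its centre is -3 to +1.5 mm along, within 4 mm across, -2 to +25.5 mm up (the focus travel), lengthwise within 0.05 rad, the clip snapped back over its tongue (below 0.05 rad), at rest (z of carrier_mid in the frame of nest between -0.002 and 0.0255 m and x of carrier_mid in the frame of nest between -0.003 and 0.0015 m and y of carrier_mid in the frame of nest between -0.004 and 0.004 m and angle between carrier_mid's own z axis and vertical below 0.02 rad and angle between the x axis of carrier_mid and the x axis of nest, either way round below 0.05 rad and value of joint clip below 0.05 rad and linear speed of carrier below 0.01 m/s); the robot touches nothing.
It fails at once if the gripper presses on the glass slides (over 1 N) (contact force between the fingers and slides above 1 N).
It fails at once if the carrier is forced: the gripper bears on it with over 40 N while it bears on the imager with over 45 N (contact force between the fingers and carrier above 40 N and contact force between carrier and imager above 45 N).
It fails at once if a bystander is moved more than 20 mm (distance of any of spare, stamp, slide_box, tube_rack, bottle, mouse, pen from where it was at the start of the episode above 0.02 m).
It also fails if it takes over 54 s, if anything falls off the work surface, if the arm or the gripper's body presses on something with over 40 N, if the wrist force passes 120 N, or if a joint passes its speed limit or range.

## Robot

A 6-joint arm with a two-finger parallel gripper is mounted at the origin on the work surface. World frame = base frame: x ahead of the robot, y to its left, z up, the work surface at z = 0. Lengths are in m, angles in rad, forces in N, time in s.
With the tool pointing down it reaches from about 0.375 to 0.9 m from the base axis. Payload 3.1 kg.
Tool frame: the origin (TCP) lies at the very end of the fingers, on their centre line; the grasp point (between the pads) lies 19 mm behind it (robot.grip_depth is the distance from the TCP to the grasp point, in m); z points along the fingers, y is the direction in which the jaws open and shut (so a half turn about z gives the same grasp; the last joint's range is limited). The gripper opens to 87 mm and grips with 3 to 60 N. Pads are 19 mm wide; open, the fingers measure 117 mm over their backs; the gripper's body (75 mm by 190 mm) begins 51 mm behind the grasp point.
Start: joints at [-1.466, 0.527, 1.433, -0, 1.181, -0.178], TCP at [0.174, -0.6, 0.223] pointing down, gripper open.
Joint ranges: [-3.08, 3.08], [-0.75, 2.2], [0.22, 2.44], [-1.43, 4.57], [0, 2.65], [-2.85, 2.85]. Speed limits (rad/s): [2.79, 2.79, 3.14, 3.14, 3.14, 3.14].

## Interface

Orientations are given as a unit quaternion [x, y, z, w].
In Python, from rig import robot gives the robot as it stands.
- The arm moves only by the tool drive_tool, never from a script. Its argument "series" is a list of rows, each a list of 7 numbers: the shift along the tool's x, y, z in m, then the turn, a rotation vector about the tool's x, y, z in degrees, then the opening, from 0 (shut) to 1 (fully open). A call has 1 to 5 rows; each row shifts and turns the commanded pose from where the row before left it, along the tool's axes as they then stand; what a row does not reach is not made up. A row lasts 1/8 s, in which the tool goes at most 62.5 mm and 10.7 degrees, less where a joint would pass 70% of its speed; a pose out of reach is approached as far as the arm can. A call is refused whole if a number of a shift passes 0.0625 or a number of a turn 10.7, either way. A call with a gripper value outside its range is refused whole. The fingers move at their own pace and stop on an object; "squeeze" is the grip in N (left out, the last holds). Time passes only in rows, so rows that do not move let the fingers close. It gives the time, the measured TCP pose, the force and the opening at its end, in the units of the state.
- robot.get_obs(): the state, without advancing time (a new reading comes with each control period).
- robot.camera(name): name is "scene" or "top" or "wrist"; returns (picture, depth): 400x640x3 uint8, blue, green, red; 400x640 float32, m along the optical axis (not along the pixel's ray), 0 where there is no reading.
- robot.camera_model(name): a dict with "fx", "fy", "cx", "cy" (pixels), "R" (3x3) and "t" (3): a world point X has camera coordinates R X + t. Camera axes: x right, y down, z forward; pixel columns grow to the right and rows downward; lengths in m; the calibration is good to about 2 mm. A picture is of the moment at which its call begins: read the wrist's pose just before it. camera_model takes no time and is no camera call; for the wrist camera it gives the pose at the moment of the call.
- robot.hand_in(): hands the job in, once; it reports no verdict.
The state is a dict: "time": time; "q": joint angles; "joint_velocities": joint speeds; "joint_torque": joint torques, N m; "position": TCP position; "tool_rot": TCP orientation; "ft_force": force on the tool from outside, world axes, zero at the start; "moment": the same for the moment, N m; "grip_width": finger opening in m.
Only numpy, scipy, OpenCV 4.12 (cv2) and the standard library are available. Lean on these libraries where they do the work, as an engineer would, in place of code of your own. Each camera call takes 0.05 s, during which the arm holds its last target. There are 200 camera calls.

## Working session

There is one attempt and no reset: what is moved stays moved. The work goes in short steps, Python scripts to look and compute and a tool call to move; the robot and the scene stay as the last step left them, time stands still between calls to the robot, and variables do not carry over. Pictures are saved under pics/ and viewed, about 8 in all and at most 12, crops included, and the job is handed in when it is done.

Besides the shell and the picture viewer there is one more tool, called after "Call:" by a JSON object that holds its "op" and its "data", one argument or row to a line. drive_tool: Moves the arm, as the interface text tells. Its arguments: {"type":"object","properties":{"series":{"type":"array"},"squeeze":{"type":"number"}},"required":["series"]}

```bash
mkdir -p pics; ls
python3 - <<'E'
from rig import robot
import cv2,numpy as np
print(robot.get_obs())
for n in("scene","top"):
    p,d=robot.camera(n); cv2.imwrite(f"pics/{n}0.png",p); np.save(f"pics/{n}0.npy",d)
    print(n,robot.camera_model(n))
E
```

```text
pics
{'time': 0.0, 'q': array([-1.46649623e+00,  5.28456662e-01,  1.43389539e+00, -2.99216658e-05,
        1.18136487e+00, -1.78504196e-01]), 'joint_velocities': array([ 4.23059562e-04, -1.57327944e-03,  5.11497651e-04, -8.54032009e-05,
        6.49610328e-04, -2.30355303e-03]), 'joint_torque': array([-1.53075380e-03, -4.40052116e+01, -1.76592690e+01,  6.31341361e-02,
        5.82981447e-02, -1.83120655e-04]), 'position': array([ 0.17434721, -0.59943859,  0.22157965]), 'tool_rot': array([ 9.90018002e-01,  1.40936965e-01,  2.55733381e-05, -1.06191920e-03]), 'ft_force': array([-0.54590522,  0.52780856,  0.61002011]), 'moment': array([-0.00749388,  0.01724078, -0.04232348]), 'grip_width': 0.08678165795543206}
scene {'fx': 489.2512134325147, 'fy': 489.2512134325147, 'cx': 330.7327573478712, 'cy': 200.16017503859555, 'R': array([[ 0.03105026,  0.99950908, -0.00418189],
       [ 0.85657057, -0.02876548, -0.51522753],
       [-0.51509489,  0.01241586, -0.85704323]]), 't': array([-0.19481784, -0.39774166,  1.8196202 ])}
top {'fx': 456.2118010375612, 'fy': 456.2118010375612, 'cx': 318.87164815270023, 'cy': 200.73895292474148, 'R': array([[-4.28031812e-03, -9.99714721e-01,  2.34980050e-02],
       [-9.87665985e-01,  5.48490626e-04, -1.56574589e-01],
       [ 1.56517033e-01, -2.38783693e-02, -9.87386572e-01]]), 't': array([0.14651255, 0.52649721, 1.15510564])}
```

View pics/top0.png

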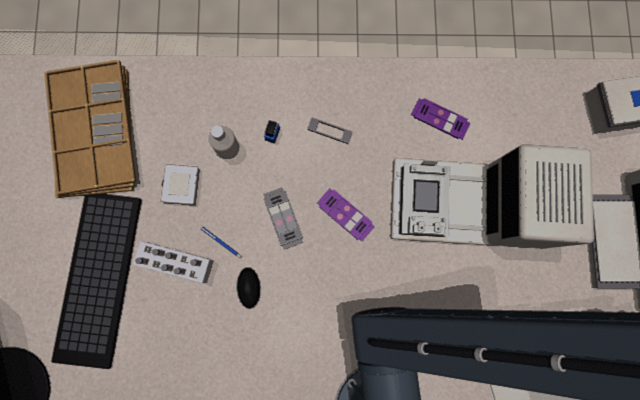

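View pics/scene0.png

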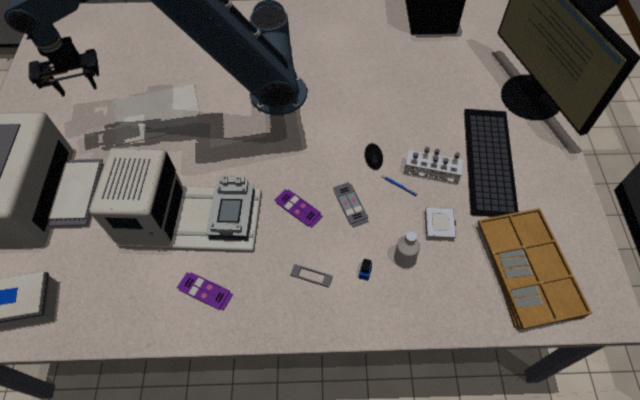

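```bash
cat > h.py <<'E'
from rig import robot
import cv2,numpy as np
def ray(m,u,v):
    d=m["R"].T@np.array([(u-m["cx"])/m["fx"],(v-m["cy"])/m["fy"],1]); return -m["R"].T@m["t"],d
def at_z(m,u,v,z):
    c,d=ray(m,u,v); return c+d*(z-c[2])/d[2]
def at_d(m,u,v,D):
    c,d=ray(m,u,v); return c+d*D
E
python3 - <<'E'
from h import *
p=cv2.imread("pics/top0.png"); d=np.load("pics/top0.npy"); m=robot.camera_model("top")
a=cv2.resize(p[178:258,250:320],None,fx=5.7,fy=5.7,interpolation=cv2.INTER_CUBIC)
b=cv2.resize(p[148:248,385:455],None,fx=5.7,fy=5.7,interpolation=cv2.INTER_CUBIC)
c=np.zeros((570,800,3),np.uint8); c[:a.shape[0],:a.shape[1]]=a; c[:b.shape[0],401:401+b.shape[1]]=b
cv2.imwrite("pics/c1.png",c)
for u,v in[(283,218),(290,218),(427,195),(400,195),(411,180),(411,197),(411,213),(441,197),(420,227),(434,227),(427,220),(428,163),(540,190)]: print(u,v,np.round(at_d(m,u,v,d[v,u]),4))
E
```

```text
283 218 [0.485  0.2403 0.0102]
290 218 [0.485  0.2217 0.0107]
427 195 [ 0.5371 -0.1327  0.0683]
400 195 [ 0.5429 -0.0697  0.0348]
411 180 [ 0.5766 -0.0928  0.0677]
411 197 [ 0.5322 -0.0915  0.0667]
411 213 [ 0.491  -0.0906  0.0638]
441 197 [ 0.5323 -0.1694  0.066 ]
420 227 [ 0.4503 -0.1008  0.1109]
434 227 [ 0.4499 -0.1345  0.1138]
427 220 [ 0.4699 -0.1242  0.0901]
428 163 [ 0.6158 -0.1323  0.0922]
540 190 [ 0.5213 -0.3456  0.2264]
```

View pics/c1.png

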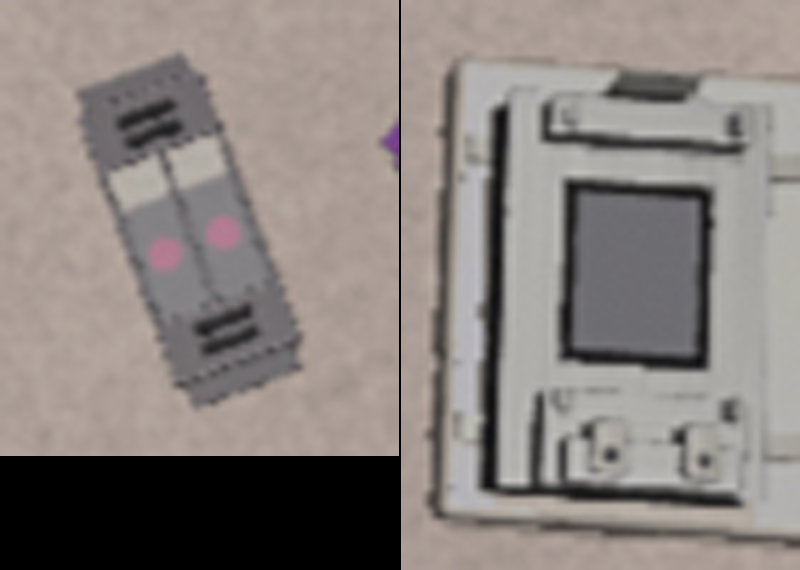

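Call:
{"op": "drive_tool", "data": {
  "series": [
    [0,0,-0.06,0,0,0,1],
    [0,0,-0.06,0,0,0,1],
    [0.03,-0.023,-0.045,0,0,0,1],
    [0.046,-0.0355,-0.02,0,0,0,1],
    [0.046,-0.0355,-0.01,0,0,0,1]
  ]
}}

```text
time: 0.72
position: [0.2661, -0.4749, 0.4187]
tool_rot: [0.99, 0.14, 0.0, 0.001]
ft_force: [0.9, 0.4, 0.0]
grip_width: 0.087
```

Call:
{"op": "drive_tool", "data": {
  "series": [
    [0.046,-0.0355,0,0,0,0,1],
    [0.046,-0.0355,0,0,0,0,1],
    [0.046,-0.0355,0,0,0,0,1],
    [0.046,-0.0355,0,0,0,0,1],
    [0.046,-0.0355,0,0,0,0,1]
  ]
}}

```text
time: 1.35
position: [0.4373, -0.2394, 0.4172]
tool_rot: [0.99, 0.141, -0.0, -0.0]
ft_force: [0.7, 0.4, -0.1]
grip_width: 0.0871
```

Call:
{"op": "drive_tool", "data": {
  "series": [
    [0.046,-0.0355,0,0,0,0,1],
    [0.046,-0.0355,0,0,0,0,1],
    [0.02,-0.015,0,0,0,0,1],
    [0,0,0,0,0,0,1]
  ]
}}

```text
time: 1.85
position: [0.5206, -0.1257, 0.4169]
tool_rot: [0.99, 0.143, -0.001, -0.0]
ft_force: [0.3, -0.1, 0.6]
grip_width: 0.0873
```

Run:
```python
from h import *
o=robot.get_obs();print(o["time"],o["position"],o["tool_rot"],o["joint_velocities"].round(3))
m=robot.camera_model("wrist");p,d=robot.camera("wrist");cv2.imwrite("pics/w1.png",p);np.save("pics/w1.npy",d)
import pickle;pickle.dump(m,open("pics/w1.pkl","wb"));print(m)
```

```text
1.85 [ 0.52064743 -0.12571304  0.41690879] [ 9.89768725e-01  1.42679498e-01 -5.54485889e-04 -3.53660392e-04] [-0.047 -0.012  0.013 -0.025  0.004 -0.012]
{'fx': 284.2691505518738, 'fy': 284.2691505518738, 'cx': 320.220123403925, 'cy': 202.85677889141266, 'R': array([[ 0.28055543, -0.95983725, -0.00105048],
       [-0.91648518, -0.26820872,  0.29684845],
       [-0.28520795, -0.0823197 , -0.95492402]]), 't': array([-0.26559986,  0.35008062,  0.71501411])}
```

View pics/w1.png

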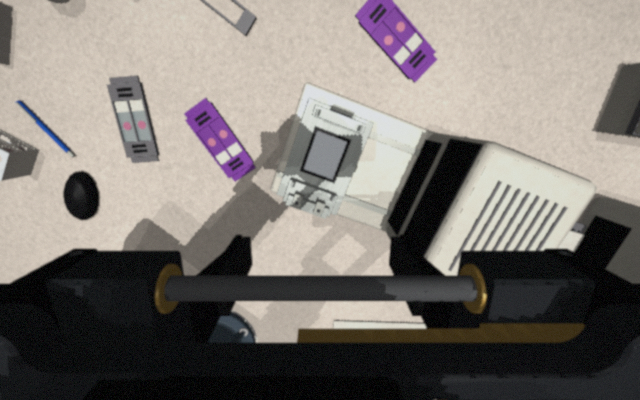

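Run:
```python
from h import *
import pickle
m=robot.camera_model("top")
f=lambda *a:np.round(at_z(m,*a),4)
print("lips",f(421.7,226.4,.112),f(438.3,227.3,.112))
print("clip top",f(429.7,160.6,.108),"ends",f(385+211/5.7,148+75/5.7,.108),f(385+299/5.7,148+77/5.7,.108))
print("chassis",f(394.8,159.05,.026),f(391.8,238.4,.026))
print("carrier",f(250+131.5/5.7,178+74/5.7,.004),f(250+247/5.7,178+388/5.7,.004))
p=cv2.imread("pics/w1.png")
a=cv2.resize(p[80:225,265:375],None,fx=4.1,fy=4.1,interpolation=cv2.INTER_CUBIC)
b=cv2.resize(p[70:165,100:170],None,fx=4.1,fy=4.1,interpolation=cv2.INTER_CUBIC)
c=np.zeros((595,800,3),np.uint8); c[:a.shape[0],:a.shape[1]]=a; c[:b.shape[0],500:500+b.shape[1]]=b
cv2.imwrite("pics/c2.png",c)
```

```text
lips [ 0.4516 -0.1047  0.112 ] [ 0.4493 -0.1456  0.112 ]
clip top [ 0.6182 -0.1326  0.108 ] ends [ 0.6167 -0.1131  0.108 ] [ 0.6159 -0.1522  0.108 ]
chassis [ 0.6429 -0.0606  0.026 ] [ 0.4288 -0.0462  0.026 ]
carrier [0.5593 0.268  0.004 ] [0.4108 0.2127 0.004 ]
```

View pics/c2.png

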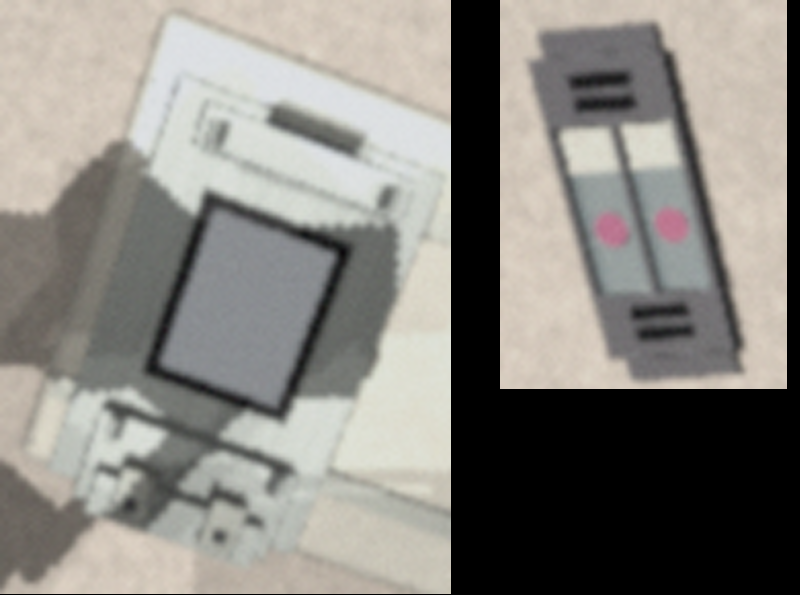

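Run:
```python
from h import *
import pickle
m=robot.camera_model("top");w=pickle.load(open("pics/w1.pkl","rb"))
T=lambda x,y,z:at_z(m,385+(x-401)/5.7,148+y/5.7,z)
W=lambda x,y,z:at_z(w,265+x/4.1,80+y/4.1,z)
C=lambda x,y,z:at_z(w,100+(x-500)/4.1,70+y/4.1,z)
def rep(n,q):
    q=np.array(q);x=(q[0]+q[1]-q[2]-q[3]);y=(q[0]+q[3]-q[1]-q[2])
    print(n,q.mean(0).round(4),"yaw",np.degrees(np.arctan2(x[1],x[0])).round(2),np.degrees(np.arctan2(-y[0],y[1])).round(2),"size",np.hypot(*x[:2])/2,np.hypot(*y[:2])/2)
rep("win top",[T(565,183,.0675),T(711,187,.0675),T(707,366,.0675),T(561,360,.0675)])
rep("win wr",[W(207,193,.0675),W(350,247,.0675),W(285,415,.0675),W(149,371,.0675)])
rep("car wr",[C(540,33,.004),C(655,25,.004),C(742,370,.004),C(635,378,.004)])
print("lips wr",W(132,503,.112),W(220,535,.112)); print("clip wr",W(279,102,.108),W(365,135,.108)); print("chassis",W(170,12,.026))
for x,y in[(132,510),(220,540)]:
    pass
D=np.load("pics/w1.npy")
for x,y in[(132,495),(220,533),(115,440),(280,300),(300,165),(200,440),(180,540)]:
    u,v=int(265+x/4.1),int(80+y/4.1);print(x,y,at_d(w,u,v,D[v,u]).round(4))
```

```text
win top [ 0.5347 -0.1308  0.0675] yaw -3.64 -1.99 size 0.08174894506404175 0.06632232160764766
win wr [ 0.5349 -0.13    0.0675] yaw -3.12 -2.87 size 0.07963318592141896 0.06455750352773193
car wr [0.4868 0.24   0.004 ] yaw 20.95 20.22 size 0.15744699214019892 0.05341081202449699
lips wr [ 0.44911757 -0.10433353  0.112     ] [ 0.44587665 -0.14368864  0.112     ]
clip wr [ 0.61857564 -0.1169518   0.108     ] [ 0.61637453 -0.15224918  0.108     ]
chassis [ 0.64424108 -0.06263964  0.026     ]
132 495 [ 0.4533 -0.1028  0.1107]
220 533 [ 0.4458 -0.1425  0.1102]
115 440 [ 0.4673 -0.0898  0.0873]
280 300 [ 0.5423 -0.1421  0.066 ]
300 165 [ 0.599  -0.1324  0.0887]
200 440 [ 0.4773 -0.1239  0.0875]
180 540 [ 0.4372 -0.1266  0.1044]
```

Call:
{"op": "drive_tool", "data": {
  "series": [
    [0.0087,-0.0451,0.02,0,0,0,1],
    [0.0087,-0.0451,0.03,0,0,0,1],
    [0.0087,-0.0451,0.035,0,0,0,1],
    [0.0087,-0.0451,0.035,0,0,0,1],
    [0.0087,-0.0451,0.035,0,0,0,1]
  ]
}}

```text
time: 2.52
position: [0.4988, 0.101, 0.2617]
tool_rot: [0.99, 0.14, 0.0, 0.0]
ft_force: [0.6, 0.7, -0.0]
grip_width: 0.0874
```

Call:
{"op": "drive_tool", "data": {
  "series": [
    [0.0087,-0.0451,0.035,0,0,0,1],
    [0.0087,-0.0451,0.035,0,0,0,1],
    [0.0087,-0.0451,0.035,0,0,0,1],
    [0,0,0.03,0,0,-4.1,1],
    [0,0,0,0,0,0,1]
  ]
}}

```text
time: 3.15
position: [0.4847, 0.2371, 0.1256]
tool_rot: [0.984, 0.176, -0.003, 0.0]
ft_force: [0.8, 0.2, -0.0]
grip_width: 0.0872
```

```bash
cat > st.py <<'E'
from h import *
from scipy.spatial.transform import Rotation as Rn
o=robot.get_obs();Q=Rn.from_quat(o["tool_rot"]);M=Q.as_matrix()
def show(tgt,yaw=None):
    d=M.T@(np.array(tgt)-o["position"]);print("t",o["time"],"pos",o["position"].round(4),"tool shift",d.round(4))
    print("tool x",M[:,0].round(4),"yaw",np.degrees(np.arctan2(M[1,0],M[0,0])).round(2),"tool z",M[:,2].round(4),"F",o["ft_force"].round(1),"M",o["moment"].round(2),"w",o["grip_width"].round(4))
E
python3 -c "
from st import *
show([.4858,.240,.003])
p,d=robot.camera('wrist');cv2.imwrite('pics/w2.png',p)"
```

```text
t 3.15 pos [0.4847 0.2371 0.1256] tool shift [ 0.0028 -0.0023  0.1225]Traceback (most recent call last):
  File "<string>", line 3, in <module>
    show([.4858,.240,.003])
    ~~~~^^^^^^^^^^^^^^^^^^^
  File "st.py", line 6, in show
    print("tool x",M[:,0].round(4),"yaw",np.degrees(np.arctan2(M[1,0],M[0,0])).round(2),"tool z",M[:,2].round(4),"F",o["ft_force"].round(1),"M",o["moment"].round(2),"w",o["grip_width"].round(4))
                                                                                                                                                                         ^^^^^^^^^^^^^^^^^^^^^
AttributeError: 'float' object has no attribute 'round'
```

Call:
{"op": "drive_tool", "data": {
  "series": [
    [0.0028,-0.0023,0.045,0,0,0,1],
    [0,0,0.045,0,0,0,1],
    [0,0,0.02,0,0,0,1],
    [0,0,0.0105,0,0,0,1],
    [0,0,0,0,0,0,1]
  ]
}}

```text
time: 3.78
position: [0.4892, 0.2409, 0.0077]
tool_rot: [0.985, 0.175, 0.0, 0.0]
ft_force: [0.0, -0.5, -0.8]
grip_width: 0.0869
```

```bash
sed -i 's/o\["grip_width"\].round(4)/o["grip_width"]/' st.py
python3 -c "
from st import *
show([.4858,.240,.003])
p,d=robot.camera('wrist');cv2.imwrite('pics/w2.png',p)"
```

```text
t 3.775 pos [0.4892 0.2409 0.0077] tool shift [-0.0035 -0.0003  0.0047]
tool x [9.385e-01 3.452e-01 9.000e-04] yaw 20.19 tool z [ 9.e-04  2.e-04 -1.e+00] F [ 0.  -0.5 -0.8] M [-0.02 -0.02  0.01] w 0.08689106661492838
```

View pics/w2.png

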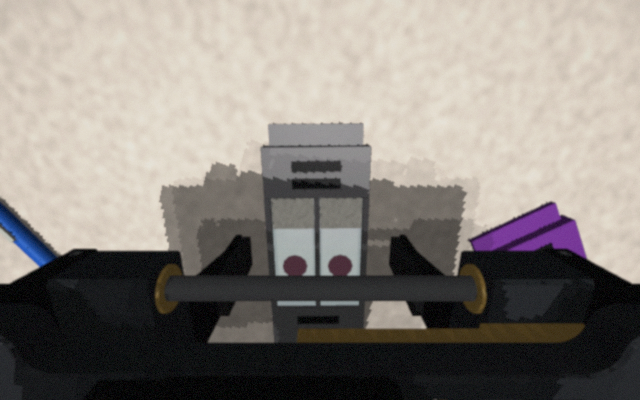

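Call:
{"op": "drive_tool", "data": {
  "series": [
    [-0.0035,0,0.0045,0,0,0,1],
    [0,0,0,0,0,0,1],
    [0,0,0,0,0,0,0.5],
    [0,0,0,0,0,0,0.5],
    [0,0,0,0,0,0,0.5]
  ],
  "squeeze": 25
}}

```text
time: 4.45
position: [0.485, 0.2405, 0.0026]
tool_rot: [0.984, 0.176, 0.0, -0.0]
ft_force: [-0.2, -0.5, -0.4]
grip_width: 0.0647
```

Call:
{"op": "drive_tool", "data": {
  "series": [
    [0,0,0,0,0,0,0.5],
    [0,0,0,0,0,0,0.5]
  ]
}}

```text
time: 4.7
position: [0.485, 0.2405, 0.0026]
tool_rot: [0.984, 0.176, 0.0, -0.0]
ft_force: [0.1, 0.5, 0.5]
grip_width: 0.062
```

```bash
python3 -c "
from st import *
show([.4858,.240,.003])"
```

```text
t 4.7 pos [0.485  0.2405 0.0026] tool shift [ 0.0006  0.0008 -0.0004]
tool x [9.379e-01 3.470e-01 1.000e-04] yaw 20.3 tool z [ 1.e-04  1.e-04 -1.e+00] F [0.1 0.5 0.5] M [0.12 0.02 0.02] w 0.06203769023212465
```

Call:
{"op": "drive_tool", "data": {
  "series": [
    [0,0,-0.01,0,0,0,0.5],
    [0,0,-0.03,0,0,0,0.5],
    [0,0,-0.05,0,0,0,0.5],
    [0,0,-0.06,0,0,0,0.5],
    [0,0,-0.05,0,0,0,0.5]
  ]
}}

```text
time: 5.32
position: [0.4849, 0.2404, 0.2053]
tool_rot: [0.984, 0.176, 0.001, -0.0]
ft_force: [0.1, 0.2, -1.5]
grip_width: 0.0616
```

Call:
{"op": "drive_tool", "data": {
  "series": [
    [0,0,0,0,0,7.8,0.5],
    [0,0,0,0,0,7.9,0.5],
    [0,0,0,0,0,7.8,0.5],
    [0,0,0,0,0,0,0.5]
  ]
}}

```text
time: 5.82
position: [0.4846, 0.2403, 0.2029]
tool_rot: [1.0, -0.027, -0.0, 0.0]
ft_force: [0.7, 0.8, -1.4]
grip_width: 0.0617
```

```bash
python3 -c "
from st import *
import pickle
show([.5471,-.1307,.20])
m=robot.camera_model('wrist');pickle.dump((m,o),open('pics/w3.pkl','wb'))
p,d=robot.camera('wrist');np.save('pics/w3.npy',d)
a=cv2.resize(p[90:300,200:420],None,fx=2.8,fy=2.8,interpolation=cv2.INTER_CUBIC)
cv2.imwrite('pics/w3.png',a)"
```

```text
t 5.825 pos [0.4846 0.2403 0.2029] tool shift [0.0826 0.3671 0.003 ]
tool x [ 0.9985 -0.0542 -0.    ] yaw -3.11 tool z [-0.e+00 -1.e-04 -1.e+00] F [ 0.7  0.8 -1.4] M [ 0.04 -0.02  0.03] w 0.06165142416059051
```

View pics/w3.png

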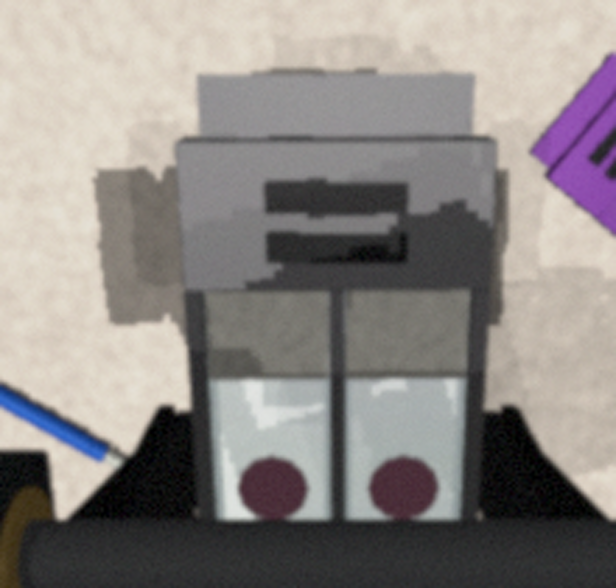

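```bash
python3 -c "
from h import *
import pickle
from scipy.spatial.transform import Rotation as Rn
m,o=pickle.load(open('pics/w3.pkl','rb'));M=Rn.from_quat(o['tool_rot']).as_matrix();z=o['position'][2]
for x,y,h in[(198,74,.0014),(473,74,.0014),(178,139,.0074),(496,139,.0074),(187,288,.0074),(489,290,.0074)]:
    print((M.T@(at_z(m,200+x/2.8,90+y/2.8,z+h)-o['position'])).round(4))
"
```

```text
[ 0.0809 -0.0273 -0.0014]
[ 0.0808  0.0257 -0.0014]
[ 0.0692 -0.0308 -0.0074]
[ 0.069   0.0296 -0.0074]
[ 0.0398 -0.0307 -0.0074]
[ 0.0393  0.0299 -0.0074]
```

Call:
{"op": "drive_tool", "data": {
  "series": [
    [0.0117,0.0524,0,0,0,0,0.5],
    [0.0117,0.0524,0,0,0,0,0.5],
    [0.0117,0.0524,0,0,0,0,0.5],
    [0.0117,0.0524,0,0,0,0,0.5],
    [0.0117,0.0524,0,0,0,0,0.5]
  ]
}}

```text
time: 6.5
position: [0.5288, -0.0261, 0.2027]
tool_rot: [1.0, -0.027, 0.0, -0.0]
ft_force: [0.6, 0.1, -1.5]
grip_width: 0.0617
```

Call:
{"op": "drive_tool", "data": {
  "series": [
    [0.0117,0.0524,0,0,0,0,0.5],
    [0.0117,0.0524,0,0,0,0,0.5],
    [0,0,0,0,5,0,0.5],
    [0,0,0,0,5,0,0.5],
    [0,0,0,0,0,0,0.5]
  ]
}}

```text
time: 7.12
position: [0.5443, -0.13, 0.2022]
tool_rot: [0.996, -0.028, 0.086, 0.002]
ft_force: [-0.5, 0.7, -0.8]
grip_width: 0.0617
```

```bash
python3 -c "
from st import *
show([.5471,-.1307,.1355])
p,d=robot.camera('scene');cv2.imwrite('pics/s4.png',cv2.resize(p[140:260,160:280],None,fx=4.5,fy=4.5,interpolation=cv2.INTER_CUBIC))"
```

```text
t 7.125 pos [ 0.5443 -0.13    0.2022] tool shift [-0.0085  0.0006  0.0662]
tool x [ 0.9838 -0.0547  0.1706] yaw -3.18 tool z [ 0.1703 -0.0086 -0.9853] F [-0.5  0.7 -0.8] M [ 0.03  0.17 -0.07] w 0.06170690081904622
```

Call:
{"op": "drive_tool", "data": {
  "series": [
    [-0.005,0.0006,0.035,0,0,0,0.5],
    [-0.0053,0,0.035,0,0,0,0.5],
    [-0.002,0,0.018,0,0,0,0.5],
    [0,0,0,0,0,0,0.5]
  ]
}}

```text
time: 7.68
position: [0.5495, -0.1307, 0.1124]
tool_rot: [0.996, -0.027, 0.086, 0.002]
ft_force: [-0.3, 0.3, -0.9]
grip_width: 0.0618
```

```bash
python3 -c "
from st import *
show([.5471,-.1307,.1055])
p,d=robot.camera('scene');q=cv2.resize(p[150:260,170:290],None,fx=5,fy=5,interpolation=cv2.INTER_CUBIC)
cv2.imwrite('pics/s5.png',q)"
```

```text
t 7.675 pos [ 0.5495 -0.1307  0.1124] tool shift [-0.0035  0.0002  0.0064]
tool x [ 0.9839 -0.0536  0.1707] yaw -3.12 tool z [ 0.1705 -0.0083 -0.9853] F [-0.3  0.3 -0.9] M [ 0.06  0.12 -0.02] w 0.061803665564099115
```

View pics/s5.png

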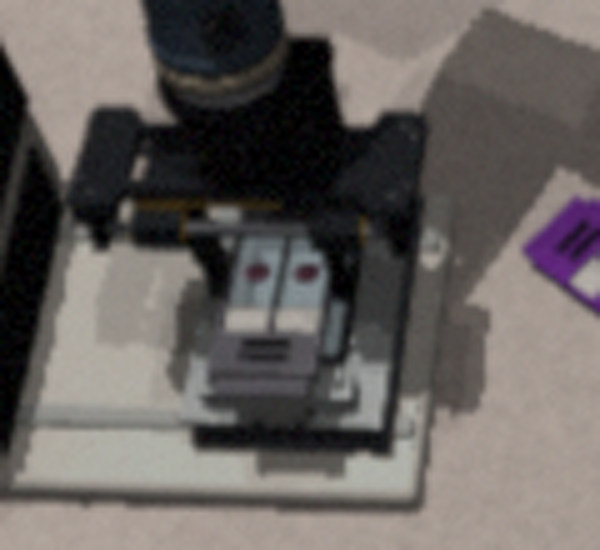

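Call:
{"op": "drive_tool", "data": {
  "series": [
    [-0.0027,0,0.0035,0,0,0,0.5],
    [0,0,0,0,0,0,0.5]
  ]
}}

```text
time: 7.98
position: [0.5475, -0.131, 0.1104]
tool_rot: [0.996, -0.028, 0.087, 0.003]
ft_force: [-0.1, 0.1, -1.5]
grip_width: 0.0617
```

Call:
{"op": "drive_tool", "data": {
  "series": [
    [-0.0002,0,0.001,0,0,0,0.5],
    [0,0,0,0,0,0,0.5]
  ]
}}

```text
time: 8.22
position: [0.5474, -0.1311, 0.1091]
tool_rot: [0.996, -0.028, 0.087, 0.003]
ft_force: [-0.6, 0.4, -0.5]
grip_width: 0.0615
```

Call:
{"op": "drive_tool", "data": {
  "series": [
    [-0.0002,0,0.001,0,0,0,0.5],
    [0,0,0,0,0,0,0.5]
  ]
}}

```text
time: 8.48
position: [0.5472, -0.131, 0.1077]
tool_rot: [0.996, -0.028, 0.087, 0.002]
ft_force: [-0.6, 0.4, -0.1]
grip_width: 0.0619
```

Call:
{"op": "drive_tool", "data": {
  "series": [
    [-0.0002,0,0.001,0,0,0,0.5],
    [0,0,0,0,0,0,0.5]
  ]
}}

```text
time: 8.72
position: [0.5472, -0.131, 0.1066]
tool_rot: [0.996, -0.028, 0.087, 0.002]
ft_force: [-1.2, 0.4, -1.1]
grip_width: 0.0615
```

Call:
{"op": "drive_tool", "data": {
  "series": [
    [-0.0002,0,0.001,0,0,0,0.5],
    [0,0,0,0,0,0,0.5]
  ]
}}

```text
time: 8.98
position: [0.5472, -0.131, 0.1056]
tool_rot: [0.996, -0.028, 0.087, 0.002]
ft_force: [-0.3, -0.4, -1.6]
grip_width: 0.0612
```

Call:
{"op": "drive_tool", "data": {
  "series": [
    [-0.0002,0,0.001,0,0,0,0.5],
    [0,0,0,0,0,0,0.5]
  ]
}}

```text
time: 9.22
position: [0.5472, -0.131, 0.1047]
tool_rot: [0.996, -0.028, 0.087, 0.002]
ft_force: [0.6, -0.2, -1.1]
grip_width: 0.0619
```

Call:
{"op": "drive_tool", "data": {
  "series": [
    [-0.0002,0,0.001,0,0,0,0.5],
    [0,0,0,0,0,0,0.5]
  ]
}}

```text
time: 9.48
position: [0.5474, -0.1311, 0.1039]
tool_rot: [0.996, -0.028, 0.087, 0.002]
ft_force: [-0.3, 1.1, 0.5]
grip_width: 0.0617
```

Call:
{"op": "drive_tool", "data": {
  "series": [
    [-0.0002,0,0.001,0,0,0,0.5],
    [0,0,0,0,0,0,0.5]
  ]
}}

```text
time: 9.72
position: [0.5476, -0.1311, 0.103]
tool_rot: [0.996, -0.028, 0.088, 0.003]
ft_force: [1.3, 1.4, 2.0]
grip_width: 0.0617
```

```bash
python3 -c "
from st import *
show([.5471,-.1307,.1055])"
```

```text
t 9.725 pos [ 0.5476 -0.1311  0.103 ] tool shift [-0.0001 -0.0004 -0.0026]
tool x [ 0.9831 -0.055   0.1745] yaw -3.2 tool z [ 0.1743 -0.0099 -0.9847] F [1.3 1.4 2. ] M [ 0.21  0.11 -0.04] w 0.061701156979284945
```

Call:
{"op": "drive_tool", "data": {
  "series": [
    [0.0002,0,-0.0013,0,0,0,0.5],
    [-0.0039,0,-0.0007,0,0,0,0.5],
    [-0.0039,0,-0.0007,0,0,0,0.5],
    [0,0,0,0,0,0,0.5]
  ]
}}

```text
time: 10.22
position: [0.5382, -0.1304, 0.1038]
tool_rot: [0.996, -0.028, 0.086, 0.002]
ft_force: [-0.5, 0.1, 0.3]
grip_width: 0.0612
```

Call:
{"op": "drive_tool", "data": {
  "series": [
    [-0.002,0,-0.00035,0,0,0,0.5],
    [-0.002,0,-0.00035,0,0,0,0.5],
    [0,0,0,0,0,0,0.5]
  ]
}}

```text
time: 10.6
position: [0.5349, -0.1303, 0.104]
tool_rot: [0.996, -0.028, 0.087, 0.002]
ft_force: [0.3, -0.1, -0.3]
grip_width: 0.0616
```

Call:
{"op": "drive_tool", "data": {
  "series": [
    [-0.0015,0,-0.0003,0,0,0,0.5],
    [0,0,0,0,0,0,0.5]
  ]
}}

```text
time: 10.85
position: [0.5335, -0.1302, 0.104]
tool_rot: [0.996, -0.028, 0.087, 0.002]
ft_force: [-0.1, -0.5, 0.5]
grip_width: 0.0618
```

Call:
{"op": "drive_tool", "data": {
  "series": [
    [-0.001,0,-0.0002,0,0,0,0.5],
    [0,0,0,0,0,0,0.5]
  ]
}}

```text
time: 11.1
position: [0.5326, -0.1302, 0.1041]
tool_rot: [0.996, -0.028, 0.087, 0.002]
ft_force: [0.6, -0.6, -0.3]
grip_width: 0.0617
```

Call:
{"op": "drive_tool", "data": {
  "series": [
    [-0.001,0,-0.0002,0,0,0,0.5],
    [0,0,0,0,0,0,0.5]
  ]
}}

```text
time: 11.35
position: [0.532, -0.1303, 0.1043]
tool_rot: [0.996, -0.028, 0.088, 0.003]
ft_force: [1.7, 0.3, 0.6]
grip_width: 0.0614
```

Call:
{"op": "drive_tool", "data": {
  "series": [
    [-0.001,0,-0.0002,0,0,0,0.5],
    [0,0,0,0,0,0,0.5]
  ]
}}

```text
time: 11.6
position: [0.5317, -0.1304, 0.1046]
tool_rot: [0.996, -0.028, 0.088, 0.003]
ft_force: [4.8, 0.8, 1.0]
grip_width: 0.0615
```

Call:
{"op": "drive_tool", "data": {
  "series": [
    [-0.001,0,-0.0002,0,0,0,0.5],
    [0,0,0,0,0,0,0.5]
  ]
}}

```text
time: 11.85
position: [0.5316, -0.1305, 0.1049]
tool_rot: [0.996, -0.029, 0.089, 0.003]
ft_force: [6.2, 1.7, 0.7]
grip_width: 0.0618
```

```bash
python3 -c "
from st import *
show([.5348,-.130,.0915])"
```

```text
t 11.85 pos [ 0.5316 -0.1305  0.1049] tool shift [ 0.0008 -0.0007  0.0138]
tool x [ 0.9824 -0.0564  0.178 ] yaw -3.29 tool z [ 0.1776 -0.0109 -0.984 ] F [6.2 1.7 0.7] M [ 0.45 -0.92 -0.19] w 0.06178050973101795
```

Call:
{"op": "drive_tool", "data": {
  "series": [
    [0.001,0,0.0005,0,0,0,0.5],
    [-0.0002,0,0.0022,0,-1.55,0,0.5],
    [-0.0001,0,0.0022,0,-1.55,0,0.5],
    [0,0,0,0,0,0,0.5]
  ]
}}

```text
time: 12.35
position: [0.5324, -0.1306, 0.0997]
tool_rot: [0.998, -0.028, 0.061, 0.002]
ft_force: [4.3, 1.0, 1.6]
grip_width: 0.0616
```

Call:
{"op": "drive_tool", "data": {
  "series": [
    [0.0001,0,0.0022,0,-1.55,0,0.5],
    [0,0,0,0,0,0,0.5]
  ]
}}

```text
time: 12.6
position: [0.5326, -0.1307, 0.0976]
tool_rot: [0.998, -0.028, 0.048, 0.002]
ft_force: [5.0, -0.0, 1.0]
grip_width: 0.0616
```

```bash
python3 -c "
from st import *
show([.5348,-.130,.0915])"
```

```text
t 12.6 pos [ 0.5326 -0.1307  0.0976] tool shift [ 0.0016 -0.0009  0.0063]
tool x [ 0.9939 -0.0551  0.0958] yaw -3.17 tool z [ 0.0956 -0.0065 -0.9954] F [ 5. -0.  1.] M [ 0.06 -0.76 -0.1 ] w 0.06161215077786656
```

Call:
{"op": "drive_tool", "data": {
  "series": [
    [0.0008,0,0.0021,0,-1.5,0,0.5],
    [0,0,0,0,0,0,0.5]
  ]
}}

```text
time: 12.85
position: [0.5327, -0.1307, 0.0958]
tool_rot: [0.999, -0.028, 0.034, 0.001]
ft_force: [2.6, -0.7, 5.1]
grip_width: 0.0613
```

```bash
python3 -c "
from st import *
show([.5348,-.130,.0915])
p,d=robot.camera('scene');q=cv2.resize(p[150:260,170:290],None,fx=5,fy=5,interpolation=cv2.INTER_CUBIC)
cv2.imwrite('pics/s6.png',q)"
```

```text
t 12.85 pos [ 0.5327 -0.1307  0.0958] tool shift [ 0.0018 -0.0009  0.0045]
tool x [ 0.9962 -0.0551  0.0678] yaw -3.17 tool z [ 0.0677 -0.0048 -0.9977] F [ 2.6 -0.7  5.1] M [-0.11 -0.42 -0.16] w 0.06133018691670553
```

View pics/s6.png

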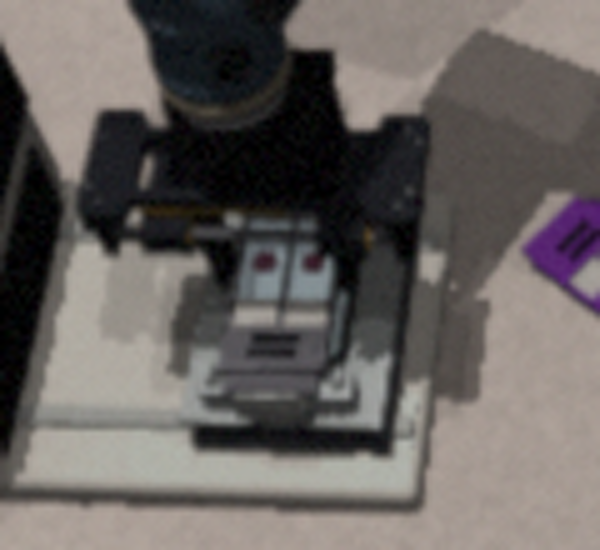

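Call:
{"op": "drive_tool", "data": {
  "series": [
    [0,0,0,0,0,0,0.85],
    [0,0,0,0,0,0,0.9],
    [0,0,0,0,0,0,0.9],
    [0,0,0,0,0,0,0.9],
    [0,0,-0.005,0,0,0,0.9]
  ]
}}

```text
time: 13.52
position: [0.5315, -0.1299, 0.1]
tool_rot: [0.999, -0.028, 0.033, 0.001]
ft_force: [-0.4, -0.3, -0.3]
grip_width: 0.0781
```

Call:
{"op": "drive_tool", "data": {
  "series": [
    [0,0,-0.02,0,0,0,0.9],
    [0,0,-0.04,0,0,0,0],
    [0.025,0,0,0,-3.9,0,0],
    [0.025,0,0,0,0,0,0],
    [0,0,0,0,0,0,0]
  ]
}}

```text
time: 14.15
position: [0.5796, -0.133, 0.1622]
tool_rot: [1.0, -0.027, 0.001, 0.0]
ft_force: [-0.1, 0.2, -0.5]
grip_width: 0.0461
```

Call:
{"op": "drive_tool", "data": {
  "series": [
    [0,0,0,0,0,0,0],
    [0,0,0,0,0,0,0],
    [0,0,0,0,0,0,0],
    [0,0,0,0,0,0,0]
  ]
}}

```text
time: 14.65
position: [0.5776, -0.1327, 0.1618]
tool_rot: [1.0, -0.028, -0.001, -0.0]
ft_force: [0.1, 0.2, 0.5]
grip_width: 0.0065
```

```bash
python3 -c "
from st import *
import pickle
show([.5897,-.1331,.110])
m=robot.camera_model('wrist');pickle.dump((m,o),open('pics/w7.pkl','wb'))
p,d=robot.camera('wrist');np.save('pics/w7.npy',d);cv2.imwrite('pics/w7.png',p)
p,d=robot.camera('top');np.save('pics/t7.npy',d);cv2.imwrite('pics/t7.png',p)"
```

```text
t 14.65 pos [ 0.5776 -0.1327  0.1618] tool shift [ 0.0122 -0.0003  0.0518]
tool x [ 0.9984 -0.056  -0.0011] yaw -3.21 tool z [-1.1e-03  2.0e-04 -1.0e+00] F [0.1 0.2 0.5] M [ 0.01  0.06 -0.01] w 0.006501521027992053
```

View pics/w7.png

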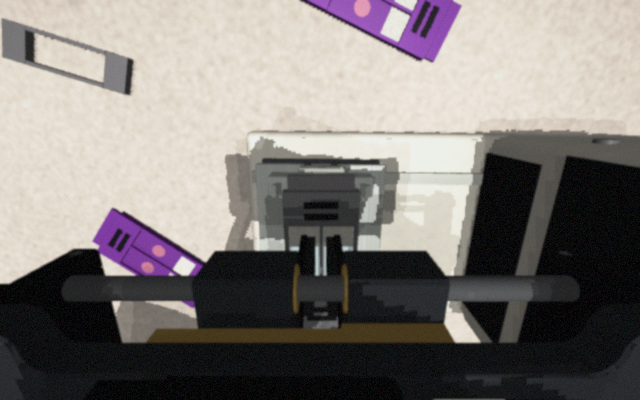

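Call:
{"op": "drive_tool", "data": {
  "series": [
    [0.0122,0,0.02,0,0,0,0],
    [0,0,0.02,0,0,0,0],
    [0,0,0.01,0,0,0,0],
    [0,0,0,0,0,0,0]
  ]
}}

```text
time: 15.25
position: [0.5895, -0.1332, 0.1111]
tool_rot: [1.0, -0.028, -0.001, -0.0]
ft_force: [-0.2, 0.2, 0.2]
grip_width: 0.0006
```

```bash
python3 -c "
from st import *
show([.5897,-.1331,.107])"
```

```text
t 15.25 pos [ 0.5895 -0.1332  0.1111] tool shift [ 0.0002 -0.0001  0.0041]
tool x [ 0.9984 -0.0558 -0.0026] yaw -3.2 tool z [-2.6e-03  8.0e-04 -1.0e+00] F [-0.2  0.2  0.2] M [-0.01 -0.    0.01] w 0.000583515957932025
```

Call:
{"op": "drive_tool", "data": {
  "series": [
    [0,0,0.0015,0,0,0,0],
    [0,0,0.0015,0,0,0,0],
    [0,0,0,0,0,0,0]
  ]
}}

```text
time: 15.62
position: [0.5902, -0.1335, 0.1091]
tool_rot: [1.0, -0.028, -0.0, 0.0]
ft_force: [-0.3, -0.6, 0.9]
grip_width: 0.0005
```

Call:
{"op": "drive_tool", "data": {
  "series": [
    [0,0,0.0015,0,0,0,0],
    [0,0,0.0015,0,0,0,0],
    [0,0,0,0,0,0,0]
  ]
}}

```text
time: 16.0
position: [0.5904, -0.1337, 0.1067]
tool_rot: [1.0, -0.028, 0.0, 0.0]
ft_force: [-1.6, -0.8, 4.4]
grip_width: 0.0002
```

Call:
{"op": "drive_tool", "data": {
  "series": [
    [0,0,0.0015,0,0,0,0],
    [0,0,0.001,0,0,0,0],
    [0,0,0,0,0,0,0]
  ]
}}

```text
time: 16.38
position: [0.5906, -0.1339, 0.105]
tool_rot: [1.0, -0.028, 0.0, 0.001]
ft_force: [-2.6, 0.6, 8.0]
grip_width: 0.0008
```

Call:
{"op": "drive_tool", "data": {
  "series": [
    [0,0,0.001,0,0,0,0],
    [0,0,0.001,0,0,0,0],
    [0,0,0,0,0,0,0]
  ]
}}

```text
time: 16.75
position: [0.5906, -0.134, 0.1042]
tool_rot: [1.0, -0.028, 0.001, 0.001]
ft_force: [-4.2, 1.2, 15.1]
grip_width: 0.0005
```

Call:
{"op": "drive_tool", "data": {
  "series": [
    [0,0,0.001,0,0,0,0],
    [0,0,0,0,0,0,0]
  ]
}}

```text
time: 17.0
position: [0.5907, -0.1341, 0.1039]
tool_rot: [1.0, -0.028, 0.001, 0.001]
ft_force: [-5.1, 0.7, 19.3]
grip_width: 0.0006
```

Call:
{"op": "drive_tool", "data": {
  "series": [
    [0,0,0.001,0,0,0,0],
    [0,0,0,0,0,0,0]
  ]
}}

```text
time: 17.25
position: [0.591, -0.134, 0.1005]
tool_rot: [1.0, -0.028, 0.001, 0.001]
ft_force: [0.6, -0.3, -0.4]
grip_width: 0.0006
```

Call:
{"op": "drive_tool", "data": {
  "series": [
    [0,0,0.001,0,0,0,0],
    [0,0,0.001,0,0,0,0],
    [0,0,0,0,0,0,0]
  ]
}}

```text
time: 17.62
position: [0.5903, -0.1335, 0.0989]
tool_rot: [1.0, -0.028, -0.0, 0.0]
ft_force: [-1.5, 0.9, 12.1]
grip_width: 0.0002
```

Call:
{"op": "drive_tool", "data": {
  "series": [
    [0,0,0.001,0,0,0,0],
    [0,0,0,0,0,0,0]
  ]
}}

```text
time: 17.88
position: [0.5904, -0.1336, 0.0989]
tool_rot: [1.0, -0.028, 0.0, 0.0]
ft_force: [-3.3, 1.6, 18.2]
grip_width: 0.0005
```

Call:
{"op": "drive_tool", "data": {
  "series": [
    [0,0,-0.006,0,0,0,0],
    [0,0,-0.03,0,0,0,0],
    [-0.03,0,-0.06,0,0,0,0],
    [-0.06,0,-0.015,0,0,0,0],
    [-0.04,0,0,0,0,0,0]
  ]
}}

```text
time: 18.5
position: [0.4606, -0.1258, 0.204]
tool_rot: [1.0, -0.028, -0.0, 0.0]
ft_force: [-0.1, -0.8, 0.1]
grip_width: 0.0007
```

```bash
python3 -c "
from st import *
show([.5348,-.13,.0915])
w=robot.camera_model('wrist');p,D=robot.camera('wrist');P,E=robot.camera('top');m=robot.camera_model('top')
def prof(name,cam,d):
    v,u=np.nonzero(d>0);X=np.linalg.inv(cam['R'])@(np.vstack([(u-cam['cx'])/cam['fx']*d[v,u],(v-cam['cy'])/cam['fy']*d[v,u],d[v,u]])-cam['t'][:,None])
    c,s=np.cos(-.056),np.sin(-.056);a,b=X[0]-.5348,X[1]+.13;x=c*a+s*b;y=-s*a+c*b
    for n,lo,hi in(('tongue-',-72,-69),('end-',-64,-42),('end+',42,64),('tongue+',70,75)):
        k=(x>lo/1e3)&(x<hi/1e3)&(abs(y)<.024)&(X[2]<.12);print(name,n,k.sum(),np.median(X[2][k]).round(4) if k.any() else '')
prof('wrist',w,D);prof('top',m,E)
def crop(p,cam,pts,f):
    uv=[];
    for q in pts:
        c=cam['R']@np.array(q)+cam['t'];uv.append(c[:2]/c[2]*cam['fx']+[cam['cx'],cam['cy']])
    u0,v0=np.maximum(np.min(uv,0),0).astype(int);u1,v1=np.max(uv,0).astype(int);return cv2.resize(p[v0:v1,u0:u1],None,fx=f,fy=f,interpolation=cv2.INTER_CUBIC)
B=[(.43,-.07,.09),(.65,-.07,.09),(.43,-.19,.09),(.65,-.19,.09)]
a=crop(p,w,B,3.2);b=crop(P,m,B,5);c=np.zeros((600,800,3),np.uint8);a=a[:600,:440];b=b[:600,:350];c[:a.shape[0],:a.shape[1]]=a;c[:b.shape[0],450:450+b.shape[1]]=b
cv2.imwrite('pics/f8.png',c)"
```

```text
t 18.5 pos [ 0.4606 -0.1258  0.204 ] tool shift [0.0744 0.     0.1125]
tool x [ 9.985e-01 -5.550e-02 -3.000e-04] yaw -3.18 tool z [-3.e-04 -3.e-04 -1.e+00] F [-0.1 -0.8  0.1] M [ 0.02 -0.04 -0.06] w 0.0006888896753971356
wrist tongue- 97 0.0922
wrist end- 1106 0.0982
wrist end+ 1583 0.0982
wrist tongue+ 365 0.092
top tongue- 0 
top end- 0 
top end+ 161 0.0993
top tongue+ 31 0.0932
```

View pics/f8.png

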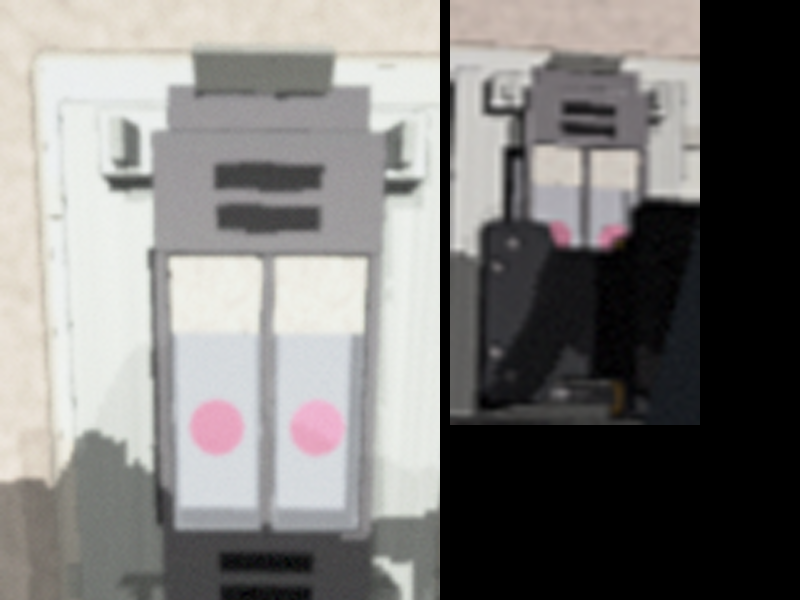

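```bash
python3 -c "
from rig import robot
print(robot.hand_in())"
```

```text
the job is handed in; nothing more can be done
None
```

The carrier is loaded in the imager, lying flat with the clip over its far tongue. I handed the job in at about 18.5 s with the gripper clear.

- **Loading:** I gripped the carrier by its sides at mid-length and tilted it 10°. I felt the blocks at about z 0.088 m, then slid the near tongue under the lips to the back stop. The stop came within 0.1 mm of where I expected it.
- **Pressing:** I lowered the far end, let go, and pressed on the solid frame at that end with the fingers shut. Resistance rose to about 19 N, then dropped to zero as the clip snapped. Pressing on to 18 N met a firm seat with no further movement. Pressing forces stayed well below the 40 N limit.
- **Last checks:** In the wrist camera, both ends of the frame top read z 0.0982 m and both tongues 0.092 m, so it lies flat. The picture shows the clip over the tongue and the carrier between the guides. The wrist force was near zero.
- **Disagreements:** The top camera read about 1 mm higher, within its 2 mm calibration. In that view the arm hid the lips end, so only the wrist camera confirms that end.
- **Not checked:** I did not measure the clip angle directly. I did not re-measure the bystanders, but no contact with them was felt at any point.

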